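# Close the roaster's duct cleaning port with the cover that fits

## Task

Close the open cleaning port of the duct manifold with the one of the two racked covers whose holes drop over the port's dowel pins, grip side up and fully down flush on the flange. They look alike, so try them: take a cover out of the rack, lay it flat on the rubber mat with its bar grip up and let go, then pick it up again by the grip and lower it onto the pins. If it does not go down, lay it back flat on the mat, grip up, and try the other; the cover not used must end either lying so on the mat or standing in the rack, and leave the jar, the tin and the wrench where they are.

Things in the scene. Friction and masses are not known exactly. Their poses are not given: they have to be found in the camera images.
- port (a point): Centre of the open port, on top of its steel flange (100 mm in x, 130 in y), 60 mm above the bench. z up. Two steel dowel pins rise from it on the y axis, symmetric about this point, 60 or 70 mm apart (varies): 8 mm diameter, 14 mm tall, the top 5 mm tapered to 3.6 mm. A seated cover has its length along y, either way round, its centre 4 mm above this point.
- manifold: Fixed grey and black duct manifold, origin on the bench 60 mm under the port's centre, same axes as the port; its yaw varies. From 56 to 150 mm on its +x side a bolted blank plate rises 16 mm above the port's flange (bolt heads 21 mm).
- cover_1_mid (a point): Centre of the plate of one of two like covers: aluminium, 96 x 76 x 8 mm. A black bar grip, 44 mm along y, 14 mm along z, stands 22 mm proud in the middle of its +x face. x: normal to the plate, y: along the 96 mm, z: along the 76 mm, up in the rack. Starts on edge in a rack slot, leaning up to 4 degrees, top edge 84 mm above the bench.
- cover_2_mid (a point): Centre of the plate of one of two like covers: aluminium, 96 x 76 x 8 mm. A black bar grip, 44 mm along y, 14 mm along z, stands 22 mm proud in the middle of its +x face. x: normal to the plate, y: along the 96 mm, z: along the 76 mm, up in the rack. Starts on edge in a rack slot, leaning up to 4 degrees, top edge 84 mm above the bench.
- cover_1: The same cover, about 0.2 kg; origin in the middle of the edge it starts on (38 mm from the centre along -z), same axes. Two 10.4 mm through holes lie on y through its centre, symmetric about it, 60 mm apart in one cover and 70 mm in the other. Which one the port takes changes from start to start.
- cover_2: The same cover, about 0.2 kg; origin in the middle of the edge it starts on (38 mm from the centre along -z), same axes. Two 10.4 mm through holes lie on y through its centre, symmetric about it, 60 mm apart in one cover and 70 mm in the other. Which one the port takes changes from start to start.
- rack: Fixed wooden rack, 160 x 130 mm, origin under its centre on the bench. Two slots along its y axis, at x = -45 and +45 mm, 9.5 mm wide, with floor 8 mm and walls to 33 mm above the bench; each holds a cover on edge, with the bar grip facing the rack's +x side. Covers come out straight up.
- mat: Fixed black rubber mat, 220 mm in x, 230 mm in y, 3 mm thick, origin under its centre on the bench: room for both covers side by side.
- bean_jar_c (a point): Loose amber glass jar, 68 mm diameter, 100 mm tall, point at half height. Leave it.
- grease_tin_c (a point): Loose steel tin, 64 mm diameter, 60 mm tall, point at half height. Leave it.
- wrench_grip (a point): Loose wrench 160 mm long lying across in front of the robot's base; point on its handle. Leave it.

How it is judged:
On the way:
1. a cover taken from the rack lies flat on the mat, bar grip up, let go of ((((x of cover_1_mid in the frame of mat between -0.13 and 0.13 m and y of cover_1_mid in the frame of mat between -0.135 and 0.135 m and z of cover_1_mid in the frame of mat below 0.012 m and angle between cover_1_mid's own x axis and vertical below 0.1 rad) and contact force between cover_1 and the fingers below 0.1 N) or ((x of cover_2_mid in the frame of mat between -0.13 and 0.13 m and y of cover_2_mid in the frame of mat between -0.135 and 0.135 m and z of cover_2_mid in the frame of mat below 0.012 m and angle between cover_2_mid's own x axis and vertical below 0.1 rad) and contact force between cover_2 and the fingers below 0.1 N))), for 0.2 s.
At the end, for the whole second after the job is handed in: One cover is home on the port, grip up: centre within 4 mm sideways and under 6.5 mm above the flange, level within 0.05 rad, length along the port y within 0.1 rad. The other lies flat on the mat, grip up (0.1 rad), or stands in a rack slot (0.2 rad, centre under 56 mm up). Both at rest ((((horizontal distance between cover_1_mid and port below 0.004 m and z of cover_1_mid in the frame of port below 0.0065 m and angle between cover_1_mid's own x axis and vertical below 0.05 rad and angle between the y axis of cover_1_mid and the y axis of port, either way round below 0.1 rad) and ((x of cover_2_mid in the frame of mat between -0.13 and 0.13 m and y of cover_2_mid in the frame of mat between -0.135 and 0.135 m and z of cover_2_mid in the frame of mat below 0.012 m and angle between cover_2_mid's own x axis and vertical below 0.1 rad) or (x of cover_2_mid in the frame of rack between -0.07 and 0.07 m and y of cover_2_mid in the frame of rack between -0.02 and 0.02 m and angle between cover_2_mid's own z axis and vertical below 0.2 rad and z of cover_2_mid in the frame of rack below 0.056 m))) or ((horizontal distance between cover_2_mid and port below 0.004 m and z of cover_2_mid in the frame of port below 0.0065 m and angle between cover_2_mid's own x axis and vertical below 0.05 rad and angle between the y axis of cover_2_mid and the y axis of port, either way round below 0.1 rad) and ((x of cover_1_mid in the frame of mat between -0.13 and 0.13 m and y of cover_1_mid in the frame of mat between -0.135 and 0.135 m and z of cover_1_mid in the frame of mat below 0.012 m and angle between cover_1_mid's own x axis and vertical below 0.1 rad) or (x of cover_1_mid in the frame of rack between -0.07 and 0.07 m and y of cover_1_mid in the frame of rack between -0.02 and 0.02 m and angle between cover_1_mid's own z axis and vertical below 0.2 rad and z of cover_1_mid in the frame of rack below 0.056 m)))) and linear speed of each of cover_1, cover_2 below 0.02 m/s); the robot touches nothing.
It fails at once if the jar is moved more than 40 mm (distance of bean_jar_c from where it was at the start of the episode above 0.04 m).
It fails at once if the tin is moved more than 40 mm (distance of grease_tin_c from where it was at the start of the episode above 0.04 m).
It fails at once if the wrench is moved more than 40 mm (distance of wrench_grip from where it was at the start of the episode above 0.04 m).
It also fails if it takes over 72 s, if anything falls off the work surface, if the arm or the gripper's body presses on something with over 40 N, if the wrist force passes 120 N, or if a joint passes its speed limit or range.

## Robot

A 6-joint arm with a two-finger parallel gripper is mounted at the origin on the work surface. World frame = base frame: x ahead of the robot, y to its left, z up, the work surface at z = 0. Lengths are in m, angles in rad, forces in N, time in s.
With the tool pointing down it reaches from about 0.35 to 0.975 m from the base axis. Payload 7.1 kg.
Tool frame: the origin (TCP) lies between the finger pads; the fingertips stand 17 mm ahead of it and the grasp point (between the pads) lies 2 mm behind it (manip.finger_overhang is the distance from the TCP to the fingertips, in m); z points along the fingers, y is the line along which they close (so a half turn about z gives the same grasp; the last joint's range is limited). The gripper opens to 88 mm and grips with 3 to 60 N. Pads are 20 mm wide; open, the fingers measure 115 mm over their backs; the gripper's body (75 mm by 178 mm) begins 61 mm behind the grasp point.
Start: joints at [1.133, 0.423, 1.63, -0, 1.089, -0.019], TCP at [0.254, 0.571, 0.24] pointing down, gripper open.
Joint ranges: [-3, 3], [-0.9, 2.11], [0.09, 2.58], [-1.31, 4.45], [0.11, 2.69], [-2.54, 2.54]. Speed limits (rad/s): [2.39, 2.39, 3.01, 3.14, 3.14, 3.14].

## Interface

Orientations are given as a unit quaternion [x, y, z, w].
In Python, from station import manip, optics, order gives the robot as it stands.
- The arm moves only by the shell command python3 -m pendant 'ROWS' [FORCE]. ROWS is JSON, a list of rows, each a list of 7 numbers: the shift along the tool's x, y, z in cm, then the turn, a rotation vector about the tool's x, y, z in rad, then the gripper command: -1 is fully open, 1 is shut, values between are in proportion. A call has 1 to 12 rows; each row shifts and turns the commanded pose from where the row before left it, along the tool's axes as they then stand; what a row does not reach is not made up. A row lasts 1/10 s, in which the tool goes at most 50 mm and 8.59 degrees, less where a joint would pass 70% of its speed; a pose out of reach is approached as far as the arm can. A call with a gripper value outside its range is refused whole. The fingers move at their own pace and stop on an object; FORCE is the grip in N (left out, the last holds). Time passes only in rows, so rows that do not move let the fingers close. It gives the time, the measured TCP pose, the force, the opening and the grip force at its end, in the units of the state.
- manip.sense(): the state, without advancing time (a new reading comes with each control period).
- optics.grab_frame(name): name is "scene" or "top" or "wrist"; returns (picture, depth): 400x640x3 uint8, red, green, blue; 400x640 float32, m along the optical axis (not along the pixel's ray), 0 where there is no reading.
- optics.camera_model(name): a dict with "K" (3x3 intrinsics, pixels), "origin" and "rotation" of the camera in the world. Camera axes: x right, y down, z forward; pixel columns grow to the right and rows downward; lengths in m; the calibration is good to about 2 mm. A picture is of the moment at which its call begins: read the wrist's pose just before it. camera_model takes no time and is no camera call; for the wrist camera it gives the pose at the moment of the call.
- order.hand_in(): hands the job in; it is judged then, once.
The state is a dict: "clock": time; "joint_pos": joint angles; "joint_velocities": joint speeds; "joint_efforts": joint torques, N m; "eef_pos": TCP position; "ee_rot": TCP orientation; "contact_force": force on the tool from outside, world axes, zero at the start; "ft_torque": the same for the moment, N m; "opening": finger opening in m; "finger_force": force on a finger pad.
Only numpy, scipy, OpenCV 4.12 (cv2) and the standard library are available. Lean on these libraries where they do the work, as an engineer would, in place of code of your own. Each camera call takes 0.05 s, during which the arm holds its last target. There are 200 camera calls.

## Working session

There is one attempt and no reset: what is moved stays moved. The work goes in short steps, Python scripts to look and compute and a shell command to move; the robot and the scene stay as the last step left them, time stands still between calls to the robot, and variables do not carry over. Pictures are saved under pics/ and viewed, at most 10 in all, crops included, and the job is handed in when it is done.

```bash
mkdir -p pics; cat > h.py <<'E'
import numpy as np,cv2
from station import manip,optics,order
from scipy.spatial.transform import Rotation as R
def grab(n,name,scale=1,crop=None):
    m=optics.camera_model(n); p,d=optics.grab_frame(n)
    np.savez('pics/'+name+'.npz',p=p,d=d,K=m['K'],o=m['origin'],r=m['rotation'])
    q=p[:,:,::-1]
    cv2.imwrite('pics/'+name+'.png',q)
def crop(name,u0,v0,u1,v1,s,out):
    p=np.load('pics/'+name+'.npz')['p'][v0:v1,u0:u1,::-1]
    cv2.imwrite('pics/'+out+'.png',cv2.resize(p,None,fx=s,fy=s,interpolation=cv2.INTER_CUBIC))
def px(name,u,v,z=None):
    f=np.load('pics/'+name+'.npz'); K,o,r=f['K'],f['o'],np.array(f['r'])
    if r.shape!=(3,3): r=R.from_quat(r).as_matrix()
    ray=r@np.array([(u-K[0,2])/K[0,0],(v-K[1,2])/K[1,1],1])
    t=f['d'][int(round(v)),int(round(u))] if z is None else (z-o[2])/ray[2]
    return o+t*ray
E
python3 - <<'E'
from h import *
s=manip.sense();print(s)
for n in('top','scene'):
    grab(n,n);print(n,optics.camera_model(n))
E
```

```text
{'clock': 0.0, 'joint_pos': array([ 1.13298359e+00,  4.23842220e-01,  1.63070856e+00, -1.60906118e-05,
        1.08858542e+00, -1.90007944e-02]), 'joint_velocities': array([ 4.30737837e-05,  9.81074222e-05,  4.84960050e-04,  2.28996154e-04,
        7.95673875e-04, -5.31153994e-05]), 'joint_efforts': array([-1.37066447e-03, -5.44607484e+01, -2.73669702e+01,  6.43134350e-02,
        2.25946424e-02, -1.02303331e-04]), 'eef_pos': array([0.25392378, 0.57050212, 0.23889352]), 'ee_rot': array([ 2.07875169e-01,  9.78155058e-01, -7.53344763e-04, -1.67810076e-04]), 'contact_force': array([ 0.08768258,  1.53751079, -0.09778207]), 'ft_torque': array([-0.02115924, -0.0292465 ,  0.01820607]), 'finger_force': 0.0, 'opening': 0.0877323886705853}
top {'K': array([[500.9080942 ,   0.        , 316.39316238],
       [  0.        , 500.9080942 , 201.5301702 ],
       [  0.        ,   0.        ,   1.        ]]), 'origin': array([0.52366716, 0.00932414, 1.1235393 ]), 'rotation': array([-0.70517348,  0.70780852, -0.03230374,  0.02634249])}
scene {'K': array([[487.40500852,   0.        , 322.37208773],
       [  0.        , 487.40500852, 206.30072467],
       [  0.        ,   0.        ,   1.        ]]), 'origin': array([ 1.21136382, -0.28529762,  1.01695883]), 'rotation': array([ 0.80204825,  0.51626057, -0.16390047, -0.25165504])}
```

View pics/top.png

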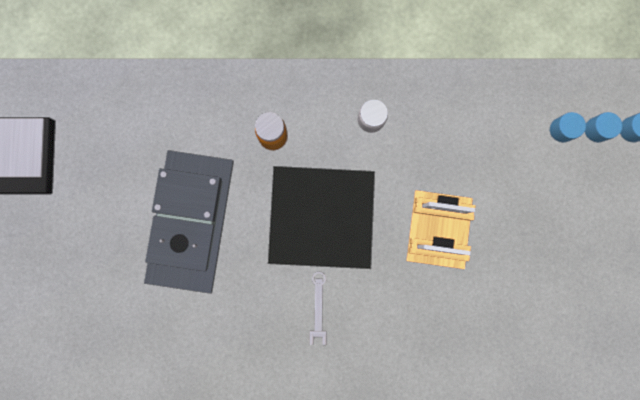

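```bash
python3 - <<'E'
from h import *
a=np.load('pics/top.npz')['p'][:,:,::-1]
A=cv2.resize(a[185:275,400:485],(510,540),interpolation=cv2.INTER_CUBIC)
cv2.imwrite('pics/rack.png',A)
B=cv2.resize(a[210:300,140:225],(510,540),interpolation=cv2.INTER_CUBIC)
cv2.imwrite('pics/port.png',B)
E
```

```text
(no output)
```

View pics/rack.png

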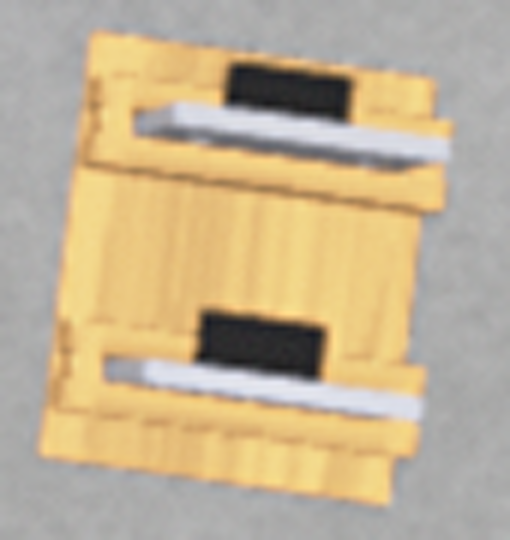

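View pics/port.png

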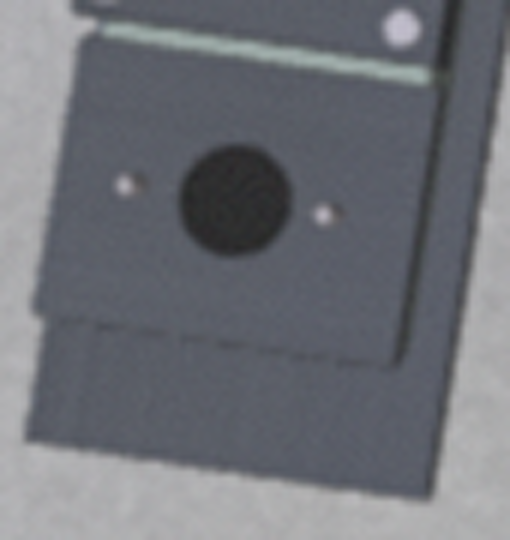

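```bash
python3 - <<'E'
from h import *
t=lambda u,v,z:px('top',u,v,z)
L=t(140+125/6,210+184/6,.072);Rr=t(140+324/6,210+214/6,.072)
print('pins',L,Rr,np.linalg.norm(L-Rr),'port',(L+Rr)/2,'yaw y-axis',np.degrees(np.arctan2(*(L-Rr)[[1,0]]))-90)
for n,gc,e0,e1 in(('far',(290,92),(170,112),(450,152)),('near',(262,344),(143,372),(422,408))):
    g=t(400+gc[0]/6,185+gc[1]/6,.053);a=t(400+e0[0]/6,185+e0[1]/6,.084);b=t(400+e1[0]/6,185+e1[1]/6,.084)
    print(n,'grip',g,'edge mid',(a+b)/2,'len',np.linalg.norm(a-b),'yaw',np.degrees(np.arctan2(*(a-b)[[1,0]]))-90)
print('mat',[t(u,v,.003)[:2] for u,v in((273,167),(375,171),(371,269),(268,263))])
f=np.load('pics/scene.npz');r=R.from_quat(f['r']).as_matrix()
def pr(p): q=r.T@(np.array(p)-f['o']);return (f['K']@q)[:2]/q[2]
c=pr([.48,-.27,.05]);print(c)
u,v=c.astype(int);a=f['p'][max(0,v-45):v+45,max(0,u-50):u+50,::-1]
cv2.imwrite('pics/srack.png',cv2.resize(a,None,fx=6,fy=6,interpolation=cv2.INTER_CUBIC))
E
```

```text
pins [0.53020642 0.32536919 0.072     ] [0.51952334 0.2560986  0.072     ] 0.07008954337571612 port [0.52486488 0.2907339  0.072     ] yaw y-axis -8.767223282506563
far grip [ 0.61429255 -0.28355099  0.053     ] edge mid [ 0.59769423 -0.28166636  0.084     ] len 0.09820987603878481 yaw -8.357872781603945
near grip [ 0.52434921 -0.2712316   0.053     ] edge mid [ 0.50848246 -0.2697925   0.084     ] len 0.09700725313005876 yaw -7.563204909910382
mat [array([0.69533229, 0.09726401]), array([ 0.68556846, -0.13296766]), array([ 0.4659873, -0.1210446]), array([0.48023559, 0.10769084])]
[204.36535753 207.723942  ]
```

View pics/srack.png

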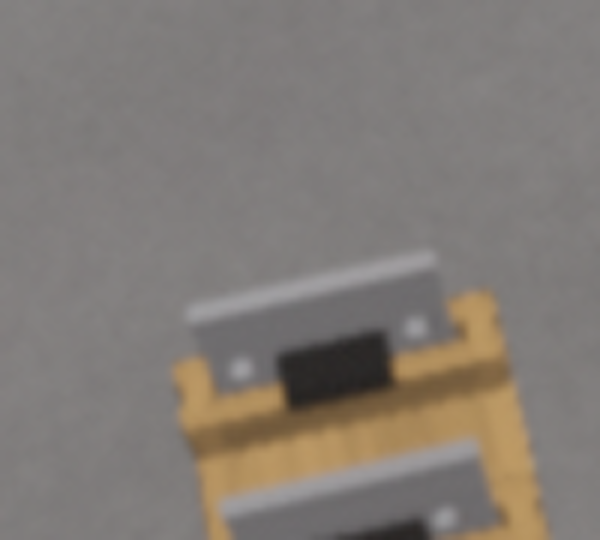

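```bash
cat >> h.py <<'E'
def go(x,y,z,yaw=None,tilt=0,grasp=0):
    """yaw deg of tool y axis, tool down, tilt deg: rotates tool so z goes forward"""
    s=manip.sense();p=np.array(s['eef_pos']);Rc=R.from_quat(s['ee_rot'])
    d=Rc.inv().apply(np.array([x,y,z])-p)*100
    print('shift cm',d.round(2),'t',round(s['clock'],2),'p',p.round(4),'F',s['contact_force'].round(1))
    if yaw is not None:
        a=np.radians(yaw); ya=np.array([np.cos(a),np.sin(a),0]); za=np.array([0,0,-1.]); xa=np.cross(ya,za)
        Rt=R.from_matrix(np.c_[xa,ya,za])*R.from_euler('y',-tilt,degrees=True)
        print('turn rad',(Rc.inv()*Rt).as_rotvec().round(3),'z axis',Rc.as_matrix()[:,2].round(3),'y ang',np.degrees(np.arctan2(*Rc.as_matrix()[[1,0],1])).round(1))
E
python3 -c "
from h import *
go(.525,-.2722,.2,82)"
```

```text
shift cm [-59.04 -65.96   3.99] t 0.1 p [0.254  0.5706 0.239 ] F [ 0.1  0.4 -0.4]
turn rad [-0.001 -0.    -0.279] z axis [-0.001 -0.001 -1.   ] y ang 66.0
```

```bash
python3 -m pendant '[[-2.5,-2.75,0,0,0,0,-1],[-2.5,-2.75,0,0,0,0,-1],[-2.5,-2.75,0,0,0,0,-1],[-2.5,-2.75,0,0,0,0,-1],[-2.5,-2.75,0,0,0,0,-1],[-2.5,-2.75,0,0,0,0,-1],[-2.5,-2.75,0,0,0,0,-1],[-2.5,-2.75,0,0,0,0,-1],[-2.5,-2.75,0,0,0,0,-1],[-2.5,-2.75,0,0,0,0,-1],[-2.5,-2.75,0,0,0,0,-1],[-2.5,-2.75,0,0,0,0,-1]]' 25
python3 -m pendant '[[-2.5,-2.75,0,0,0,0,-1],[-2.5,-2.75,0,0,0,0,-1],[-2.5,-2.75,0,0,0,0,-1],[-2.5,-2.75,0,0,0,0,-1],[-2.5,-2.75,0,0,0,0,-1],[-2.5,-2.75,0,0,0,0,-1],[-2.5,-2.75,0,0,0,0,-1],[-2.5,-2.75,0,0,0,0,-1],[-2.5,-2.75,0,0,0,0,-1],[-2.5,-2.75,0,0,0,0,-1],[-1.5,-2,0,0,0,0,-1],[0,0,0,0,0,0,-1]]'
python3 -m pendant '[[0,0,0,0,0,-0.14,-1],[0,0,0,0,0,-0.14,-1],[0,0,0,0,0,0,-1],[0,0,0,0,0,0,-1]]'
python3 - <<'E'
from h import *
go(.525,-.2722,.2,82)
grab('wrist','w1');print(optics.camera_model('wrist'))
E
```

```text
clock: 1.3
eef_pos: [0.3941, 0.146, 0.2396]
ee_rot: [0.208, 0.978, -0.0, -0.0]
contact_force: [0.9, 0.1, 0.5]
opening: 0.0877
finger_force: 0.0
clock: 2.5
eef_pos: [0.5166, -0.2324, 0.2393]
ee_rot: [0.209, 0.978, -0.0, 0.0]
contact_force: [0.1, 0.6, 0.2]
opening: 0.0878
finger_force: 0.0
clock: 2.9
eef_pos: [0.5158, -0.229, 0.2395]
ee_rot: [0.071, 0.997, 0.0, -0.0]
contact_force: [0.9, -0.1, -0.0]
opening: 0.0877
finger_force: 0.0
shift cm [-1.52 -4.15  3.95] t 2.9 p [ 0.5158 -0.229   0.2395] F [ 0.9 -0.1 -0. ]
turn rad [ 0.    -0.001 -0.002] z axis [-0.001  0.    -1.   ] y ang 81.9
{'K': array([[282.40954663,   0.        , 322.84585862],
       [  0.        , 282.40954663, 203.10847497],
       [  0.        ,   0.        ,   1.        ]]), 'origin': array([ 0.43853677, -0.21625716,  0.38607631]), 'rotation': array([0.74787432, 0.64824311, 0.09330626, 0.10843807])}
```

View pics/w1.png

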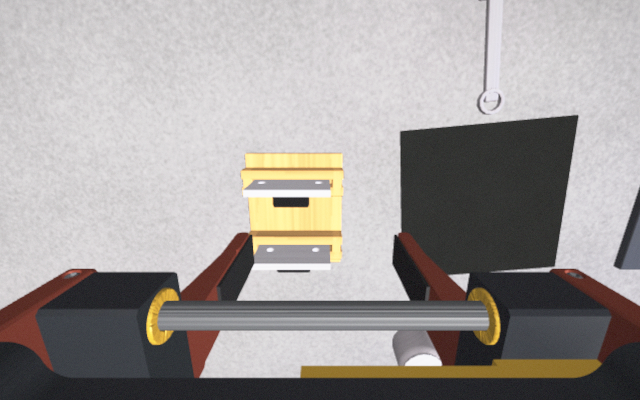

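```bash
python3 -m pendant '[[-0.8,-2.1,2,0,0,0,-1],[-0.7,-2.05,2,0,0,0,-1],[0,0,3,0,0,0,-1],[0,0,0,0,0,0,-1],[0,0,0,0,0,0,-1]]'
python3 - <<'E'
from h import *
go(.525,-.2722,.0525,82)
E
```

```text
clock: 3.45
eef_pos: [0.5249, -0.2724, 0.1696]
ee_rot: [0.07, 0.998, 0.0, -0.001]
contact_force: [-0.1, 0.1, 0.6]
opening: 0.0881
finger_force: 0.0
shift cm [-0.02  0.02 11.71] t 3.45 p [ 0.5249 -0.2724  0.1696] F [-0.1  0.1  0.6]
turn rad [ 0.001 -0.001 -0.   ] z axis [-0.001  0.001 -1.   ] y ang 82.0
```

```bash
python3 -m pendant '[[0,0,2.5,0,0,0,-1],[0,0,2.5,0,0,0,-1],[0,0,2.5,0,0,0,-1],[0,0,2,0,0,0,-1],[0,0,1.2,0,0,0,-1],[0,0,1,0,0,0,-1],[0,0,0,0,0,0,-1],[0,0,0,0,0,0,-1]]'
python3 -m pendant '[[0,0,0,0,0,0,0.2],[0,0,0,0,0,0,0.6],[0,0,0,0,0,0,1],[0,0,0,0,0,0,1],[0,0,0,0,0,0,1],[0,0,0,0,0,0,1],[0,0,0,0,0,0,1]]' 35
```

```text
clock: 4.25
eef_pos: [0.5258, -0.2731, 0.0535]
ee_rot: [0.069, 0.998, -0.0, 0.001]
contact_force: [-0.2, 0.8, 0.9]
opening: 0.0879
finger_force: 0.0
clock: 4.95
eef_pos: [0.5253, -0.2728, 0.0527]
ee_rot: [0.069, 0.998, 0.0, -0.0]
contact_force: [-0.2, 0.3, 1.5]
opening: 0.044
finger_force: 35.0
```

```bash
python3 -m pendant '[[0,0,-0.5,0,0,0,1],[0,0,-1,0,0,0,1],[0,0,-1.5,0,0,0,1],[0,0,-2,0,0,0,1],[0,0,-2.5,0,0,0,1],[0,0,-3,0,0,0,1],[0,0,-3.5,0,0,0,1],[0,0,-3,0,0,0,1],[0,0,-1,0,0,0,1],[0,0,0,0,0,0,1]]'
python3 - <<'E'
from h import *
go(.54,-.01,.233,90)
E
```

```text
clock: 5.95
eef_pos: [0.5257, -0.2733, 0.2347]
ee_rot: [0.069, 0.998, -0.001, 0.002]
contact_force: [0.6, 0.7, -3.0]
opening: 0.0436
finger_force: 35.0
shift cm [ 2.23 26.27  0.13] t 5.95 p [ 0.5257 -0.2733  0.2347] F [ 0.6  0.7 -3. ]
turn rad [-0.001  0.003 -0.139] z axis [ 0.003 -0.002 -1.   ] y ang 82.0
```

```bash
python3 -m pendant '[[0,2,0,0,0,0,1],[0,3.3,0,0,-0.14,0,1],[0,3.3,0,0,-0.14,0,1],[0,3.3,0,0,-0.14,0,1],[0,3.3,0,0,-0.14,0,1],[0,3.3,0,0,-0.14,0,1],[0,3,0,0,-0.14,0,1],[0,2.5,0,0,-0.14,0,1],[0,2,0,0,-0.14,0,1],[0,0,0,0,0,0,1],[0,0,0,0,0,0,1]]'
python3 - <<'E'
from h import *
print(manip.sense()['joint_pos'])
go(.56,-.01,.10,82,65)
grab('scene','s2')
f=np.load('pics/s2.npz');cv2.imwrite('pics/s2c.png',cv2.resize(f['p'][100:340,150:470,::-1],None,fx=2,fy=2))
E
```

```text
clock: 7.05
eef_pos: [0.5593, -0.0586, 0.3294]
ee_rot: [0.054, 0.907, 0.002, 0.417]
contact_force: [-0.8, 0.3, -3.2]
opening: 0.0437
finger_force: 35.0
[-0.17181691  0.00320461  2.21833042  0.9594395   0.10854681 -2.54064683]
shift cm [17.8   3.74 14.8 ] t 7.05 p [ 0.5593 -0.0586  0.3294] F [-0.8  0.3 -3.2]
turn rad [ 0.063 -0.275 -0.017] z axis [ 0.757 -0.041 -0.652] y ang 84.5
```

View pics/s2c.png

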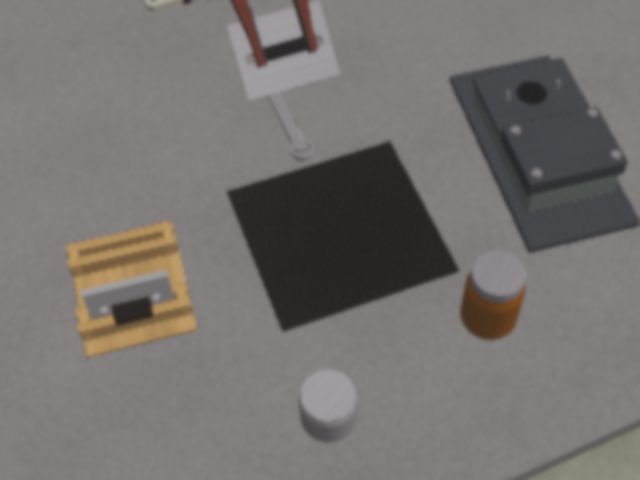

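```bash
python3 -m pendant '[[0,0,0,0,0.14,0,1],[0,0,0,0,0.14,0,1],[0,0,0,0,0.14,0,1],[0,0,0,0,0.14,0,1],[0,0,0,0,0.14,0,1],[0,0,0,0,0.14,0,1],[0,0,0,0,0,0,1]]'
cat > kin.py <<'E'
from h import *
def Rj(q): # orientation
    return R.from_euler('z',q[0])*R.from_euler('y',q[1]+q[2])*R.from_euler('z',q[3])*R.from_euler('y',q[4])*R.from_euler('z',q[5])
E
python3 - <<'E'
from kin import *
s=manip.sense();q=s['joint_pos'];print(q.round(3));go(.55,0,.3,82,0)
M=(Rj(q).inv()*R.from_quat(s['ee_rot']));print(M.as_matrix().round(3))
q0=[1.133,.4238,1.6307,0,1.0886,-.019];print((Rj(q0).inv()*R.from_quat([.2079,.97816,-.00075,-.00017])).as_matrix().round(3))
q1=[-0.17181691,0.00320461,2.21833042,0.9594395,0.10854681,-2.54064683];print((Rj(q1).inv()*R.from_quat([.054,.907,.002,.417])).as_matrix().round(3))
E
```

```text
clock: 7.8
eef_pos: [0.5685, -0.046, 0.3316]
ee_rot: [0.033, 0.993, 0.037, 0.104]
contact_force: [0.6, -0.1, -3.4]
opening: 0.044
finger_force: 35.0
[-0.151  0.159  1.79   0.115  0.995 -1.709]
shift cm [2.79 4.21 3.  ] t 7.8 p [ 0.5685 -0.046   0.3316] F [ 0.6 -0.1 -3.4]
turn rad [0.088 0.204 0.073] z axis [ 0.21   0.066 -0.976] y ang 86.7
[[ 0. -1. -0.]
 [ 1.  0. -0.]
 [ 0. -0.  1.]]
[[-0. -1.  0.]
 [ 1. -0. -0.]
 [ 0.  0.  1.]]
[[-0.001 -1.     0.   ]
 [ 1.    -0.001  0.   ]
 [-0.     0.     1.   ]]
```

```bash
cat >> kin.py <<'E'
M=R.from_euler('z',90,degrees=True)
from scipy.optimize import least_squares
data=[([1.13298,.42384,1.63071,0,1.08859,-.019],[.25392,.5705,.23889]),
([-0.17181691,0.00320461,2.21833042,0.9594395,0.10854681,-2.54064683],[.5593,-.0586,.3294])]
def fk(q,g):
    a,h,L1,L2,d=g
    w=np.array([a+L1*np.sin(q[1])+L2*np.sin(q[1]+q[2]),0,h+L1*np.cos(q[1])+L2*np.cos(q[1]+q[2])])
    return R.from_euler('z',q[0]).apply(w)+d*(Rj(q)*M).as_matrix()[:,2]
lo=np.array([-3,-.9,.09,-1.31,.11,-2.54]);hi=np.array([3,2.11,2.58,4.45,2.69,2.54])
E
python3 - <<'E'
from kin import *
s=manip.sense();D=data+[(s['joint_pos'],s['eef_pos'])]
f=least_squares(lambda g:np.r_[np.concatenate([fk(q,g)-p for q,p in D]),1e-3*(g[0])],[0,.3,.4,.4,.2])
g=f.x;print(g.round(4),np.abs(f.fun).max())
np.save('g.npy',g)
def yawtilt(yaw,tilt):
    a=np.radians(yaw);ya=np.array([np.cos(a),np.sin(a),0]);za=np.array([0,0,-1.])
    return R.from_matrix(np.c_[np.cross(ya,za),ya,za])*R.from_euler('y',-tilt,degrees=True)
for D_ in range(-180,181,15):
  for tilt in (65,):
    Rt=yawtilt(D_+90,tilt);p=np.array([.57,-.01,.05]);best=None
    for q4 in(-1.2,0,1.5,3.):
     for q6 in(-1.5,1.5):
      r=least_squares(lambda q:np.r_[(fk(q,g)-p)*10,((Rj(q)*M).inv()*Rt).as_rotvec()],np.clip([0,.8,1.6,q4,1,q6],lo,hi),bounds=(lo,hi))
      if best is None or r.cost<best.cost:best=r
    q=best.x;print(D_,tilt,round(best.cost,5),q.round(2),'margin',np.minimum(q-lo,hi-q).min().round(2))
E
```

```text
[-0.064   0.2262  0.6032  0.502   0.3061] 0.012321414466352265
-180 65 0.0 [-0.01  1.08  1.2  -0.01  1.99  1.56] margin 0.7
-165 65 0.0 [ 0.07  1.07  1.23 -0.18  1.96  1.42] margin 0.73
-150 65 0.0 [ 0.16  1.05  1.29 -0.35  1.89  1.3 ] margin 0.8
-135 65 0.0 [ 0.24  1.01  1.38 -0.5   1.79  1.2 ] margin 0.81
-120 65 0.0 [ 0.31  0.96  1.5  -0.65  1.66  1.14] margin 0.66
-105 65 0.0 [ 0.38  0.91  1.64 -0.81  1.52  1.11] margin 0.5
-90 65 0.0 [ 0.44  0.86  1.79 -0.99  1.38  1.12] margin 0.32
-75 65 0.0 [ 0.48  0.81  1.95 -1.2   1.25  1.17] margin 0.11
-60 65 0.00841 [ 0.48  0.76  2.03 -1.31  1.16  1.13] margin 0.0
-45 65 4e-05 [0.46 0.73 2.26 4.45 1.09 1.41] margin 0.0
-30 65 0.0 [0.37 0.72 2.38 4.05 1.11 1.53] margin 0.2
-15 65 0.0 [0.2  0.72 2.47 3.6  1.18 1.59] margin 0.11
0 65 0.0 [-0.03  0.72  2.5   3.11  1.22  1.57] margin 0.08
15 65 0.0 [-0.26  0.72  2.46  2.62  1.17  1.55] margin 0.12
30 65 0.0 [-0.42  0.72  2.37  2.17  1.1   1.62] margin 0.21
45 65 0.0 [-0.5   0.73  2.23  1.77  1.09  1.76] margin 0.35
60 65 0.0 [-0.53  0.77  2.08  1.44  1.15  1.89] margin 0.5
75 65 0.0 [-0.51  0.81  1.93  1.17  1.26  1.98] margin 0.56
90 65 0.0 [-0.47  0.86  1.77  0.96  1.4   2.03] margin 0.51
105 65 0.0 [-0.41  0.92  1.62  0.79  1.54  2.03] margin 0.51
120 65 0.0 [-0.34  0.97  1.49  0.63  1.68  2.  ] margin 0.54
135 65 0.0 [-0.26  1.02  1.37  0.48  1.81  1.93] margin 0.61
150 65 0.0 [-0.18  1.05  1.28  0.33  1.9   1.83] margin 0.71
165 65 0.0 [-0.1   1.08  1.22  0.16  1.97  1.7 ] margin 0.72
180 65 0.0 [-0.01  1.08  1.2  -0.01  1.99  1.56] margin 0.7
```

```bash
python3 - <<'E'
from kin import *
go(.525,-.06,.25,0,0)
for n,u,v,z in(('jar',269,122,.1),('tin',373,110,.06)):print(n,px('top',u,v,z))
E
```

```text
shift cm [ 5.81 -2.3   6.96] t 7.8 p [ 0.5685 -0.046   0.3316] F [ 0.6 -0.1 -3.4]
turn rad [0.22  0.106 1.498] z axis [ 0.21   0.066 -0.976] y ang 86.7
jar [0.77479229 0.09824337 0.1       ]
tin [ 0.8105716  -0.12322998  0.06      ]
```

```bash
python3 -m pendant '[[0,0,0,0.02,0.01,0.136,1],[0,0,0,0.02,0.01,0.136,1],[0,0,0,0.02,0.01,0.136,1],[0,0,0,0.02,0.01,0.136,1],[0,0,0,0.02,0.01,0.136,1],[0,0,0,0.02,0.01,0.136,1],[0,0,0,0.02,0.01,0.136,1],[0,0,0,0.02,0.01,0.136,1],[0,0,0,0.02,0.01,0.136,1],[0,0,0,0.02,0.01,0.136,1],[0,0,0,0.02,0.01,0.136,1],[0,0,0,0,0,0.13,1]]'
python3 -m pendant '[[0,0,0,0,0,0.13,1],[0,0,0,0,0,0,1]]'
python3 - <<'E'
from kin import *
print(manip.sense()['joint_pos'].round(2))
go(.56,-.04,.25,-15,0);go(.56,-.04,.25,-15,62)
E
```

```text
clock: 9.0
eef_pos: [0.5655, -0.0453, 0.3305]
ee_rot: [0.753, 0.658, 0.001, -0.001]
contact_force: [-0.1, -0.1, -2.5]
opening: 0.0436
finger_force: 35.0
clock: 9.2
eef_pos: [0.5652, -0.0452, 0.3309]
ee_rot: [0.792, 0.61, 0.001, -0.001]
contact_force: [-0.1, 0.8, -2.6]
opening: 0.0438
finger_force: 35.0
[-0.1   0.24  1.67  0.    1.23  0.16]
shift cm [ 0.35 -0.63  8.09] t 9.2 p [ 0.5652 -0.0452  0.3309] F [-0.1  0.8 -2.6]
turn rad [-0.001 -0.003  0.003] z axis [ 0.     0.003 -1.   ] y ang -14.8
shift cm [ 0.35 -0.63  8.09] t 9.2 p [ 0.5652 -0.0452  0.3309] F [-0.1  0.8 -2.6]
turn rad [ 1.000e-03 -1.085e+00  3.000e-03] z axis [ 0.     0.003 -1.   ] y ang -14.8
```

```bash
python3 -m pendant '[[0,0,0,0,-0.136,0,1],[0,0,0,0,-0.136,0,1],[0,0,0,0,-0.136,0,1],[0,0,0,0,-0.136,0,1],[0,0,0,0,-0.136,0,1],[0,0,0,0,-0.136,0,1],[0,0,0,0,-0.136,0,1],[0,0,0,0,-0.136,0,1],[0,0,0,0,0,0,1],[0,0,0,0,0,0,1]]'
python3 - <<'E'
from kin import *
print(manip.sense()['joint_pos'].round(2))
go(.56,-.04,.10,-15,62)
E
```

```text
clock: 10.2
eef_pos: [0.5659, -0.0448, 0.3314]
ee_rot: [0.678, 0.525, -0.409, 0.313]
contact_force: [0.1, 0.1, -2.1]
opening: 0.0436
finger_force: 35.0
[ 0.3   0.55  1.58 -0.86  1.71  0.75]
shift cm [20.57 -0.59 10.59] t 10.2 p [ 0.5659 -0.0448  0.3314] F [ 0.1  0.1 -2.1]
turn rad [ 0.004 -0.     0.007] z axis [-0.225 -0.854 -0.47 ] y ang -14.6
```

```bash
python3 -m pendant '[[2,0,1,0,0,0,1],[3,0,1.5,0,0,0,1],[3,-0.2,1.5,0,0,0,1],[3,-0.2,1.5,0,0,0,1],[3,-0.2,1.5,0,0,0,1],[3,0,1.6,0,0,0,1],[2.5,0,1.3,0,0,0,1],[1,0,0.7,0,0,0,1],[0,0,0,0,0,0,1],[0,0,0,0,0,0,1]]'
python3 - <<'E'
from kin import *
print(manip.sense()['joint_pos'].round(2))
go(.56,-.04,.046,-15,62)
grab('scene','s3')
f=np.load('pics/s3.npz');cv2.imwrite('pics/s3c.png',cv2.resize(f['p'][100:300,200:440,::-1],None,fx=2.5,fy=2.5))
E
```

```text
clock: 11.2
eef_pos: [0.5616, -0.0418, 0.1037]
ee_rot: [0.679, 0.523, -0.408, 0.315]
contact_force: [-1.0, 1.1, -2.1]
opening: 0.0437
finger_force: 35.0
[ 0.3   0.87  1.62 -0.85  1.48  1.03]
shift cm [ 5.16 -0.21  2.59] t 11.2 p [ 0.5616 -0.0418  0.1037] F [-1.   1.1 -2.1]
turn rad [0.004 0.001 0.   ] z axis [-0.225 -0.854 -0.468] y ang -14.8
```

View pics/s3c.png

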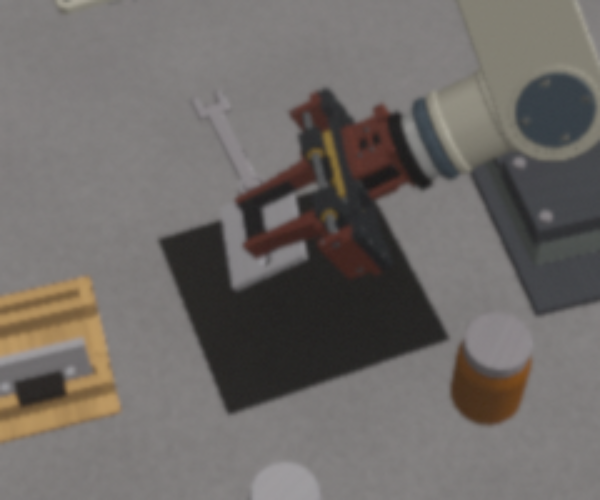

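```bash
python3 -m pendant '[[1.2,0,0.6,0,0,0,1],[1.4,0,0.7,0,0,0,1],[1.2,0,0.6,0,0,0,1],[0.8,0,0.4,0,0,0,1],[0.4,0,0.2,0,0,0,1],[0,0,0,0,0,0,1]]' 12
python3 -m pendant '[[0.2,0,0.1,0,0,0,1],[0.2,0,0.1,0,0,0,1],[0.2,0,0.1,0,0,0,1],[0,0,0,0,0,0,1]]' 12
```

```text
clock: 11.85
eef_pos: [0.5607, -0.0404, 0.0455]
ee_rot: [0.678, 0.523, -0.41, 0.315]
contact_force: [-0.2, -0.5, -2.1]
opening: 0.0439
finger_force: 12.0
clock: 12.25
eef_pos: [0.5618, -0.04, 0.0409]
ee_rot: [0.678, 0.522, -0.409, 0.316]
contact_force: [0.4, 3.0, 4.8]
opening: 0.0442
finger_force: 12.0
```

```bash
python3 -m pendant '[[0.22,0,0.12,0,0,0,1],[0.22,0,0.12,0,0,0,1],[0.22,0,0.12,0,0,0,1],[0.2,0,0.1,0,0,0,1],[0,0,0,0,0,0,1],[0,0,0,0,0,0,1]]' 6
```

```text
clock: 12.85
eef_pos: [0.5608, -0.0404, 0.0294]
ee_rot: [0.678, 0.523, -0.409, 0.315]
contact_force: [0.9, -0.5, -2.0]
opening: 0.044
finger_force: 7.2
```

```bash
python3 -m pendant '[[0,0,0,0,0,0,0],[0,0,0,0,0,0,-0.5],[0,0,0,0,0,0,-1],[0,0,0,0,0,0,-1],[0,0,0,0,0,0,-1],[0,0,0,0,0,0,-1]]'
python3 - <<'E'
from kin import *
go(.56,-.04,.046,-15,62)
E
```

```text
clock: 13.45
eef_pos: [0.5612, -0.0403, 0.0301]
ee_rot: [0.678, 0.523, -0.409, 0.315]
contact_force: [-0.0, 0.1, 0.5]
opening: 0.0805
finger_force: 0.0
shift cm [-1.41 -0.12 -0.74] t 13.45 p [ 0.5612 -0.0403  0.0301] F [-0.   0.1  0.5]
turn rad [0.004 0.003 0.002] z axis [-0.225 -0.855 -0.467] y ang -14.8
```

```bash
python3 -m pendant '[[-0.9,0,-0.45,0,0,0,-1],[-1.8,0,-0.9,0,0,0,-1],[-2.6,0,-1.4,0,0,0,-1],[-3,0,-1.6,0,0,0,-1],[-3,0,-1.6,0,0,0,-1],[-3,0,-1.6,0,0,0,-1],[-2,0,-1,0,0,0,-1],[0,0,0,0,0,0,-1]]'
python3 -m pendant '[[0,0,0,0,0.136,0,-1],[0,0,0,0,0.136,0,-1],[0,0,0,0,0.136,0,-1],[0,0,0,0,0.136,0,-1],[0,0,0,0,0.136,0,-1],[0,0,0,0,0.136,0,-1],[0,0,0,0,0.136,0,-1],[0,0,0,0,0.136,0,-1],[0,0,0,0,0,0,-1]]'
python3 -m pendant '[[0,0,0,0,0,-0.14,-1],[0,0,0,0,0,-0.14,-1],[0,0,0,0,0,-0.14,-1],[0,0,0,0,0,-0.14,-1],[0,0,0,0,0,-0.14,-1],[0,0,0,0,0,-0.14,-1],[0,0,0,0,0,-0.14,-1],[0,0,0,0,0,-0.14,-1],[0,0,0,0,0,-0.14,-1],[0,0,0,0,0,-0.14,-1],[0,0,0,0,0,-0.14,-1],[0,0,0,0,0,0,-1]]'
python3 - <<'E'
from kin import *
go(.56,-.04,.2,75)
grab('wrist','w2')
E
```

```text
clock: 14.25
eef_pos: [0.5622, -0.0405, 0.2178]
ee_rot: [0.68, 0.522, -0.407, 0.316]
contact_force: [-0.0, -0.1, -0.2]
opening: 0.0878
finger_force: 0.0
clock: 15.15
eef_pos: [0.5601, -0.0429, 0.2141]
ee_rot: [0.793, 0.609, 0.002, -0.002]
contact_force: [0.1, 0.7, -0.9]
opening: 0.0876
finger_force: 0.0
clock: 16.35
eef_pos: [0.5606, -0.0402, 0.2133]
ee_rot: [0.143, 0.99, 0.0, -0.001]
contact_force: [-0.1, -0.1, 0.6]
opening: 0.0879
finger_force: 0.0
shift cm [0.06 0.   1.33] t 16.35 p [ 0.5606 -0.0402  0.2133] F [-0.1 -0.1  0.6]
turn rad [ 0.    -0.002 -0.025] z axis [-0.001  0.001 -1.   ] y ang 73.6
```

View pics/w2.png

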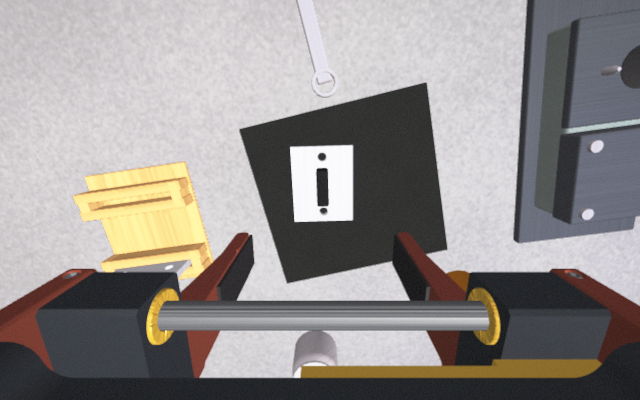

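```bash
python3 - <<'E'
from kin import *
f=np.load('pics/w2.npz')['p']
m=(f[130:235,280:365].min(2)>170).astype(np.uint8)
m=cv2.morphologyEx(m,cv2.MORPH_CLOSE,np.ones((25,25)))
n,l,st,_=cv2.connectedComponentsWithStats(m);k=1+st[1:,4].argmax()
c=cv2.boxPoints(cv2.minAreaRect(np.argwhere(l==k)[:,::-1].astype(np.float32)))+[280,130]
c=c[np.argsort(c[:,1])];print(c.round(1))
P=np.array([px('w2',u,v,.011) for u,v in c]);print(P[:,:2].round(4),'mid',P.mean(0)[:2])
a=P[:2].mean(0);b=P[2:].mean(0);yaw=np.degrees(np.arctan2(*(a-b)[[1,0]]))
h=[px('w2',u,v,.011) for u,v in((321.8,157),(323.2,211))];print('len',np.linalg.norm(a-b),'yaw',yaw,'holes mid',np.mean(h,0)[:2],np.linalg.norm(h[0]-h[1]),np.degrees(np.arctan2(*(h[0]-h[1])[[1,0]])))
E
```

```text
[[280. 145.]
 [364. 145.]
 [364. 221.]
 [280. 221.]]
[[ 0.4988 -0.0748]
 [ 0.5277  0.023 ]
 [ 0.6228 -0.001 ]
 [ 0.5916 -0.1067]] mid [ 0.56018753 -0.03986685]
len 0.09800187737135288 yaw 163.473188223286 holes mid [ 0.56071155 -0.03933105] 0.06974469867314388 164.9555783885677
```

```bash
python3 -m pendant '[[0,0.1,3,0,0,-0.025,-1],[0,0,4,0,0,0,-1],[0,0,4,0,0,0,-1],[0,0,3,0,0,0,-0.5],[0,0,2,0,0,0,-0.3],[0,0,1.3,0,0,0,-0.3],[0,0,0.5,0,0,0,-0.3],[0,0,0,0,0,0,-0.3],[0,0,0,0,0,0,-0.3]]'
python3 - <<'E'
from kin import *
go(.5607,-.0393,.031,75)
E
```

```text
clock: 17.3
eef_pos: [0.5622, -0.0392, 0.0369]
ee_rot: [0.132, 0.991, 0.001, 0.001]
contact_force: [0.0, 0.1, 1.5]
opening: 0.0572
finger_force: 0.0
shift cm [ 0.14 -0.05  0.59] t 17.3 p [ 0.5622 -0.0392  0.0369] F [0.  0.1 1.5]
turn rad [ 0.003  0.002 -0.002] z axis [ 0.002  0.003 -1.   ] y ang 74.9
```

```bash
python3 -m pendant '[[0.1,0,0.4,0,0,0,-0.3],[0,0,0.2,0,0,0,-0.3],[0,0,0,0,0,0,-0.3],[0,0,0,0,0,0,0.4],[0,0,0,0,0,0,1],[0,0,0,0,0,0,1],[0,0,0,0,0,0,1],[0,0,0,0,0,0,1],[0,0,0,0,0,0,1],[0,0,0,0,0,0,1]]' 35
python3 - <<'E'
from kin import *
s=manip.sense();print('grip force',s['finger_force'],s['opening'])
p=s['eef_pos'];ax=(R.from_quat(s['ee_rot'])).as_matrix()
h=np.array([.5607,-.0393])-p[:2];print('cover centre minus tcp in tool xy mm',(ax.T@np.r_[h,0]*1e3).round(1))
go(p[0],p[1],.2,75)
E
```

```text
clock: 18.3
eef_pos: [0.5605, -0.039, 0.0301]
ee_rot: [0.131, 0.991, 0.001, 0.0]
contact_force: [-0.9, -0.5, 0.7]
opening: 0.0141
finger_force: 35.0
grip force 35.00039756298065 0.01410846588777278
cover centre minus tcp in tool xy mm [-0.3 -0.2 -0. ]
shift cm [ -0.     0.05 -16.99] t 18.3 p [ 0.5605 -0.039   0.0301] F [-0.9 -0.5  0.7]
turn rad [ 0.003  0.    -0.002] z axis [ 0.001  0.003 -1.   ] y ang 74.9
```

```bash
python3 -m pendant '[[0,0,-1,0,0,0,1],[0,0,-2,0,0,0,1],[0,0,-3,0,0,0,1],[0,0,-4,0,0,0,1],[0,0,-4,0,0,0,1],[0,0,-3,0,0,0,1],[0,2,0,0,0,0,1],[0,4,0,0,0,0,1],[0,4,0,0,0,0,1],[0,4,0,0,0,0,1],[0,4,0,0,0,0,1],[0,2,0,0,0,0,1]]'
python3 -m pendant '[[0,0,0,0,0,0.133,1],[0,0,0,0,0,0.133,1],[0,0,0,0,0,0.133,1],[0,0,0,0,0,0.133,1],[0,0,0,0,0,0.133,1],[0,0,0,0,0,0.133,1],[0,0,0,0,0,0.133,1],[0,0,0,0,0,0.133,1],[0,0,0,0,0,0.133,1],[0,0,0,0,0,0.133,1],[0,0,0,0,0,0.133,1],[0,0,0,0,0,0,1]]'
python3 - <<'E'
from kin import *
go(.5249,.2907,.2,-8.8);print(manip.sense()['opening'],manip.sense()['joint_pos'].round(2))
grab('wrist','w3')
E
```

```text
clock: 19.5
eef_pos: [0.6127, 0.1565, 0.2011]
ee_rot: [0.13, 0.991, 0.002, 0.0]
contact_force: [1.3, -0.0, -2.0]
opening: 0.0139
finger_force: 35.0
clock: 20.7
eef_pos: [0.612, 0.1531, 0.2007]
ee_rot: [0.76, 0.649, 0.001, -0.001]
contact_force: [-0.7, 0.1, -3.0]
opening: 0.0138
finger_force: 35.0
shift cm [ 12.23 -10.76   0.11] t 20.7 p [0.612  0.1531 0.2007] F [-0.7  0.1 -3. ]
turn rad [-0.    -0.003 -0.004] z axis [ 0.     0.003 -1.   ] y ang -9.0
0.013798792060514466 [0.23 0.48 1.65 0.   1.02 0.38]
```

View pics/w3.png

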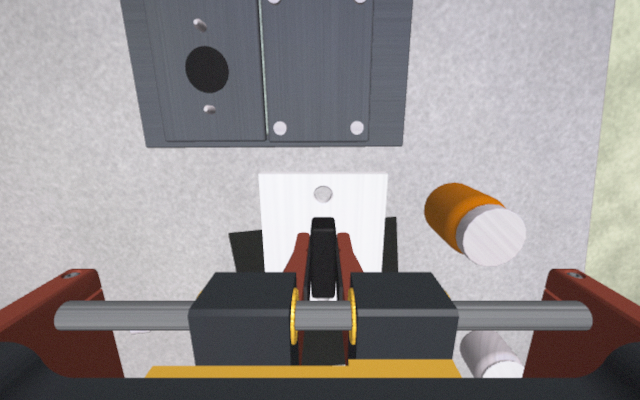

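```bash
python3 - <<'E'
from kin import *
s=manip.sense();p=s['eef_pos'];A=R.from_quat(s['ee_rot']).as_matrix()
for n,u,v,w,x,z in(('tip',196,21,206,107.5,.073),('base',204,26.5,213,111,.06)):
    a,b=px('w3',u,v,z),px('w3',w,x,z);print(n,np.linalg.norm(a-b),'mid',(a+b)/2,'yaw',np.degrees(np.arctan2(*(a-b)[[1,0]])))
h=px('w3',323,194,p[2]-.019);print('hole in tool',(A.T@(h-p)*1e3).round(1))
E
```

```text
tip 0.06980478566361117 mid [0.52453699 0.29386903 0.073     ] yaw 81.25051366257271
base 0.07200482466594327 mid [0.52567789 0.29208777 0.06      ] yaw 81.07947040290283
hole in tool [36.1 -0.6 19.1]
```

```bash
python3 -m pendant '[[1.5,-1.3,0,0,0,0,1],[2.5,-2.2,0,0,0,0,1],[3,-2.7,0,0,0,0,1],[3,-2.6,0,0,0,0,1],[1.5,-1.3,0,0,0,0,1],[0.8,-0.6,0,0,0,0,1],[0,0,3,0,0,0,1],[0,0,3,0,0,0,1],[0,0,1.5,0,0,0,1],[0,0,0,0,0,0,1],[0,0,0,0,0,0,1]]'
python3 - <<'E'
from kin import *
go(.5253,.2912,.107,-8.8)
E
```

```text
clock: 21.85
eef_pos: [0.5265, 0.2917, 0.1264]
ee_rot: [0.76, 0.65, 0.001, -0.001]
contact_force: [-0.2, 0.8, -2.6]
opening: 0.0139
finger_force: 35.0
shift cm [-0.08 -0.11  1.94] t 21.85 p [0.5265 0.2917 0.1264] F [-0.2  0.8 -2.6]
turn rad [ 0.001 -0.003 -0.002] z axis [ 0.001  0.003 -1.   ] y ang -8.9
```

```bash
python3 -m pendant '[[-0.08,-0.1,1,0,0,0,1],[0,0,1,0,0,0,1],[0,0,0.3,0,0,0,1],[0,0,0,0,0,0,1],[0,0,0.3,0,0,0,1],[0,0,0.3,0,0,0,1],[0,0,0,0,0,0,1]]'
```

```text
clock: 22.55
eef_pos: [0.5246, 0.2914, 0.0967]
ee_rot: [0.76, 0.65, 0.001, -0.001]
contact_force: [0.1, -1.0, -3.0]
opening: 0.0137
finger_force: 35.0
```

```bash
python3 -m pendant '[[0,0,0.3,0,0,0,1],[0,0,0.3,0,0,0,1],[0,0,0.2,0,0,0,1],[0,0,0.1,0,0,0,1],[0,0,0,0,0,0,1]]' 15
```

```text
clock: 23.05
eef_pos: [0.5247, 0.2914, 0.0878]
ee_rot: [0.76, 0.65, 0.001, -0.001]
contact_force: [-0.3, -0.4, -2.5]
opening: 0.0138
finger_force: 15.0
```

Nearly down (seated ≈ 0.087). Press lightly, release with a part opening, retreat.

```bash
python3 -m pendant '[[0,0,0.1,0,0,0,1],[0,0,0.1,0,0,0,1],[0,0,0,0,0,0,1]]' 8
python3 -m pendant '[[0,0,0,0,0,0,0.5],[0,0,0,0,0,0,0.3],[0,0,0,0,0,0,0.3],[0,0,0,0,0,0,0.3],[0,0,-0.5,0,0,0,0.3],[0,0,-1,0,0,0,0.3],[0,0,-2,0,0,0,0.3],[0,0,-3,0,0,0,0.3],[0,0,-4,0,0,0,0.3],[0,0,-4,0,0,0,0.3],[-4,0,0,0,0,0,0.3],[-4,0,0,0,0,0,0.3]]'
python3 -m pendant '[[-4,0,0,0,0,0,0.3],[0,0,0,0,0,0,0.3]]'
python3 - <<'E'
from kin import *
grab('wrist','w4')
f=np.load('pics/w4.npz')
grab('top','t4')
t=np.load('pics/t4.npz')
A=cv2.resize(f['p'][0:260,60:460,::-1],None,fx=1.5,fy=1.5)
cv2.imwrite('pics/w4c.png',A)
d=f['d'];r=R.from_quat(f['r']).as_matrix();K=f['K']
v,u=np.mgrid[0:400,0:640];P=np.stack([(u-K[0,2])/K[0,0]*d,(v-K[1,2])/K[1,1]*d,d],-1)@r.T+f['o']
np.save('pics/w4P.npy',P)
E
```

```text
clock: 23.35
eef_pos: [0.5249, 0.2916, 0.0869]
ee_rot: [0.76, 0.65, 0.002, -0.001]
contact_force: [-2.7, -0.3, 5.1]
opening: 0.0141
finger_force: 8.0
clock: 24.55
eef_pos: [0.513, 0.2121, 0.2333]
ee_rot: [0.759, 0.651, 0.003, 0.0]
contact_force: [-0.3, -0.8, -0.4]
opening: 0.0306
finger_force: 0.0
clock: 24.75
eef_pos: [0.5049, 0.169, 0.2315]
ee_rot: [0.761, 0.649, 0.001, -0.001]
contact_force: [-0.4, 0.8, -0.6]
opening: 0.0306
finger_force: 0.0
```

View pics/w4c.png

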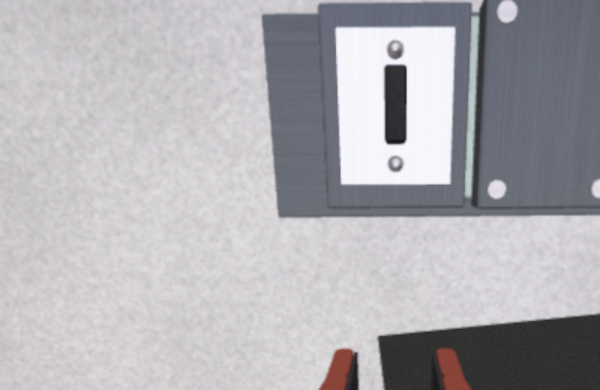

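```bash
python3 - <<'E'
from kin import *
P=np.load('pics/w4P.npy')
z=lambda a,b:np.median(P[int(b/1.5)-3:int(b/1.5)+4,60+int(a/1.5)-3:60+int(a/1.5)+4,2]).round(4)
print('plate',[z(*c) for c in((350,45),(440,45),(352,170),(440,170))],'flange',[z(*c) for c in((330,100),(458,100),(400,197))])
E
```

```text
plate [np.float64(0.0693), np.float64(0.0694), np.float64(0.0697), np.float64(0.0696)] flange [np.float64(0.0612), np.float64(0.0616), np.float64(0.0617)]
```

Plate sits 8 mm above the flange and level: it is fully seated.

```bash
python3 -c "
from station import order
print(order.hand_in())"
```

```text
the job is handed in; nothing more can be done
None
```

The port is closed with the 70 mm cover, grip up and flush on the flange. The other cover is still in its rack slot, and I handed the job in at about 25 s of robot time. I picked the 70 mm cover by measuring pin and hole spacing in the images, so I didn't test-fit both. While tilting it, joints 5 and 6 briefly reached the limits of their range.

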